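# Close and lock the belt hatch of the bench finisher

### The job

The belt of the bench finisher has been checked: shut its yellow hatch gently, then, with the red-handled driver in its slot, press the brass stud right down and turn it clockwise, without forcing it, until it drops into its catch and stays flush with its rim when you let go. Stand the driver back upright in its own hole in the wooden block, and leave the other things on the bench where they are.

Things in the scene. Friction and masses are not known exactly. Their poses are not given: they have to be found in the camera images.
- finisher: grey-green bench finisher, a fixed case 280 (x) x 220 (y) x 120 mm high; origin at the centre of its underside, front towards its own -x (the robot). 105 mm behind the origin a spindle at 185 mm height carries wheels up to 50 mm in radius, out to 180 mm either side. Neither fingers nor driver may push on it, its hatch or stud with more than 35 N
- hatch_hinge (a point): middle of the hatch's hinge line, at deck height (120 mm), 20 mm behind the finisher's origin; the line runs along the finisher's y
- hatch (a joint): opening of the yellow hatch, rad: 0 shut flat on the deck (120 mm above the bench), positive raised at its front edge. Stiff hinge (0.3 N m): it stays where it is left; push it down to shut it. A plate 120 mm from hinge line to free front edge, 110 mm wide (y), 5 mm thick; a rubber seal under it gives 0.05 mm per N
- hatch_edge (a point): middle of the hatch's free front edge, on its upper face
- stud: slotted brass quarter-turn stud in the hatch, on its centre line, 85 mm from the hinge line. Head 28 mm across, 8 mm thick; its slot runs along the body's own x, is open at both ends, 4.6 mm wide (bevelled to 6.6 at the top) and 4.5 mm deep. Origin on the axis at the head's underside, z outward along the axis
- stud_top (a point): centre of the top of the stud's head; with the hatch shut and the stud out it is 135 mm above the bench, 8 mm above the steel rim round it; locked it is flush with the rim (127 mm)
- stud_depth (a joint): how far the stud is pressed in, m: 0 out, 0.012 bottom stop. A spring pushes it out with 4 N at 0 to 11 N at the bottom. Its square cross-bar lands on the hidden catch at 0.0015 and goes through only where it lines up with the catch's slot; pressed to the bottom it can turn on under the catch (from about 0.010). Locked, it springs back to about 0.0075 and stays
- stud_turn (a joint): stud angle, rad, positive clockwise from above; 0: slot along the finisher's x. It starts 0.1 to 0.95 short of the catch's slot, hidden at 0 +- 0.4 (play 0.07): press lightly and turn clockwise till it drops through, press to the bottom, ease off, turn on a quarter (1.57 +- 0.2) till it springs up 3 mm into its pocket. Takes 0.02-0.05 N m; may be let go and retaken half-way
- block: wooden tool block 150 (x) x 66 (y) x 50 mm high, fixed; origin at the centre of its underside
- block_hole0 (a point): centre of the mouth, on the block's top (50 mm above the bench), of the driver's hole: round, 18 mm, right through, on the block's centre line 40 mm towards its -x end; the awl's hole (12 mm) is 40 mm towards its +x end
- driver: stubby flat-blade driver, red handle, 91 mm long, about 90 g, blade down in the block; origin at the middle of the tip, z up. Blade 13 (x) x 2.6 (y) x 12 mm; shank 8 mm across; collar 26 mm across at 45 to 49 mm, resting on the block's top (tip 5 mm above the bench); handle 26 (x) x 14 (y) mm from 49 to 91 mm, its flats facing +y and -y
- driver_grip (a point): point to grip the handle, on its axis, 72 mm above the blade's tip
- awl: awl with a dark wooden handle standing in the block's other hole, its handle 28 mm across and its top about 96 mm above the bench; leave alone
- heel_a: black rubber heel lift, about 65 x 38 x 12 mm, in the blue tray; leave alone
- heel_b: black rubber heel lift, about 65 x 38 x 12 mm, in the blue tray; leave alone
- tin_yellow: polish tin with yellow lid, 72 mm across, 28 mm high; leave alone
- tin_black: polish tin with black lid, 72 mm across, 28 mm high; leave alone
- glue_tub: white plastic glue tub, 110 x 100 x 131 mm high; leave alone
- brush: shoe brush with orange wooden back, 240 x 58 x 50 mm; leave alone
- hammer: hammer lying on the bench, handle towards its -x; leave alone

How it is judged:
By the outcome, as a careful person would: the job done as asked, in the order asked, and still so for the second after the job is handed in, with the robot touching nothing.
It also fails if it takes over 72 s, if anything falls off the work surface, if the arm or the gripper's body presses on something with over 40 N, if the wrist force passes 120 N, or if a joint passes its speed limit or range.

### The arm

A 6-joint arm with a two-finger parallel gripper is mounted at the origin on the work surface. World frame = base frame: x ahead of the robot, y to its left, z up, the work surface at z = 0. Lengths are in mm, angles in rad, forces in N, time in s.
With the tool pointing down it reaches from about 275 to 825 mm from the base axis. Payload 5.2 kg.
Tool frame: the origin (TCP) lies at the very end of the fingers, on their centre line; the grasp point (between the pads) lies 19 mm behind it; z points along the fingers, y is the line along which they close (so a half turn about z gives the same grasp; the last joint's range is limited). The gripper opens to 93 mm and grips with 3 to 60 N. Pads are 15 mm wide; open, the fingers measure 128 mm over their backs; the gripper's body (75 mm by 188 mm) begins 65 mm behind the grasp point.
Start: joints at [1.069, 0.259, 1.535, -0, 1.348, -0.203], TCP at [161.883, 525.641, 218.653] pointing down, gripper open.
Joint ranges: [-3.14, 3.14], [-0.91, 2.08], [0.19, 2.58], [-1.22, 4.36], [0.22, 2.71], [-3.12, 3.12]. Speed limits (rad/s): [2.57, 2.57, 3.14, 3.14, 3.14, 3.14].

### API

Orientations are given as [roll, pitch, yaw] about the fixed x, y, z axes, in that order (R = Rz(yaw) Ry(pitch) Rx(roll)).
In Python, from bench import robot gives the robot as it stands. The module is installed in compiled form; this text tells all that it offers. Calls block until the motion is done:
- robot.move_ptp(position, orientation): joint-space move of the TCP to a pose.
- robot.move_linear(position, ori=None, speed=150, f_stop=None): straight line of the TCP; ori=None keeps the orientation; speed is the mean speed in mm/s. With f_stop (N) it stops when the force on the tool has changed by that much, and returns True; else False.
- robot.move_j(angles): joint-space move.
- robot.move_gripper(opening): opening from 0.0 (shut) to 1.0 (fully open); the grip force is fixed at half the most; returns when the fingers have stopped.
- robot.sleep(seconds).
- robot.inverse_kinematics(position, orientation): joint angles nearest the present ones, or None.
- robot.get_image(name): name is "side" or "top"; returns a dict with "img" (384x512x3 uint8, blue, green, red), "fovy" (degrees; the focal length in pixels is half the picture's height over the tangent of half this angle, whatever the lens; pixels are square), "cx", "cy" (the principal point, pixels), "eye" and "orientation" of the camera in the world. Camera axes: x right, y down, z forward; pixel columns grow to the right and rows downward; lengths in mm; the calibration is good to about 2 mm. A picture is of the moment at which its call begins. There is no depth.
A pose or a line that the arm cannot do raises robot.MotionError and nothing moves.
- robot.hand_in(): hands the job in; it is judged then, once.
Readings, each from a call of its own:
- robot.current_t(): time.
- robot.current_qpos(): joint angles.
- robot.current_joint_vel(): joint speeds.
- robot.current_joint_efforts(): joint torques, N m.
- robot.current_tcp_pos(): TCP position.
- robot.current_eef_rot(): TCP orientation.
- robot.current_contact_force(): force on the tool from outside, world axes, zero at the start.
- robot.current_ft_torque(): the same for the moment, N m.
- robot.current_gripper_width(): opening from 0.0 (shut) to 1.0 (fully open).
- robot.current_finger_force(): force on a finger pad.
Only numpy, scipy, OpenCV 4.12 (cv2) and the standard library are available. Lean on these libraries where they do the work, as an engineer would, in place of code of your own. Each camera call takes 0.05 s, during which the arm holds its last target. There are 200 camera calls.

## Working session

There is one attempt and no reset: what is moved stays moved. The work goes in short steps, each a Python script; the robot and the scene stay as the last script left them, time stands still between calls to the robot, and variables do not carry over. Pictures are saved under pics/ and viewed, at most 10 in all, crops included, and the job is handed in when it is done.

```bash
mkdir -p pics; python3 - <<'E'
from bench import robot
import cv2
for n in("side","top"):
    r=robot.get_image(n);cv2.imwrite(f"pics/{n}0.png",r["img"]);print(n,r["fovy"],r["cx"],r["cy"],r["eye"],r["orientation"])
print(robot.current_t(),robot.current_eef_rot())
E
```

```text
side 51.18884626400663 256.7256820755556 192.882440435353 [ 81.95592083 991.77816645 898.72016425] [-2.24064094 -0.00717911 -2.66258968]
top 46.89208392560599 251.2323016236226 192.14817373276225 [ 337.54434691   85.21278386 1426.05726736] [-3.00161014 -0.00646724 -1.54950521]
0.1 [-3.13999740e+00 -3.21701613e-04  2.84280575e+00]
```

View pics/side0.png

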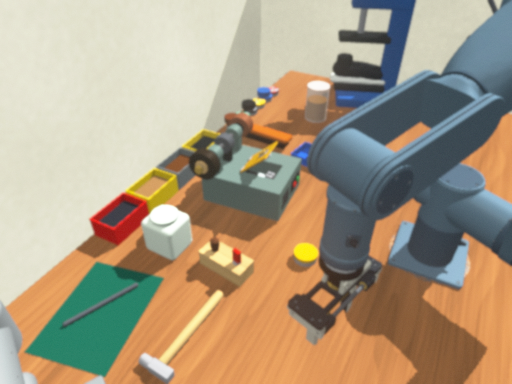

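View pics/top0.png

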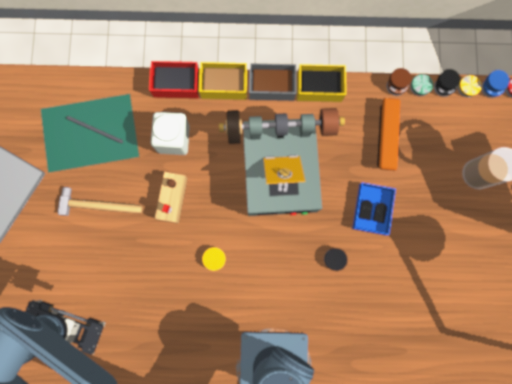

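The side view shows the finisher around (255,180) with its hatch part open, and the block at (226,262) with the red driver at (237,256). In the top view the finisher is at (282,175) and the block at (171,197). I'll write helpers and make an enlarged composite.

```bash
cat > h.py <<'E'
from bench import robot
import numpy as np, cv2
from scipy.spatial.transform import Rotation as Ro
def cam(n):
    r=robot.get_image(n); f=192/np.tan(np.radians(r["fovy"]/2))
    return dict(img=r["img"],f=f,c=np.array([r["cx"],r["cy"]]),e=np.array(r["eye"]),R=Ro.from_euler("xyz",r["orientation"]).as_matrix())
def ray(c,p): 
    d=c["R"]@np.append((np.array(p,float)-c["c"])/c["f"],1); return d/np.linalg.norm(d)
def plane(c,p,z):
    d=ray(c,p); return c["e"]+d*(z-c["e"][2])/d[2]
def proj(c,P):
    q=c["R"].T@(np.array(P,float)-c["e"]); return c["c"]+c["f"]*q[:2]/q[2]
def tri(c1,p1,c2,p2):
    d1,d2=ray(c1,p1),ray(c2,p2)
    s=np.linalg.lstsq(np.c_[d1,-d2],c2["e"]-c1["e"],rcond=None)[0]
    a,b=c1["e"]+s[0]*d1,c2["e"]+s[1]*d2; return (a+b)/2,np.linalg.norm(a-b)
def comp(name,items,w=400,h=300):
    t=[]
    for c,(u0,v0,s) in items:
        t.append(cv2.resize(c["img"][v0:v0+h//s,u0:u0+w//s],(w,h),interpolation=cv2.INTER_CUBIC))
    cv2.imwrite(name,np.vstack([np.hstack(t[i:i+2]) for i in range(0,len(t),2)]))
E
python3 - <<'E'
from h import *
T,S=cam("top"),cam("side")
comp("pics/c1.png",[(T,(232,100,4)),(S,(200,125,4)),(T,(140,155,5)),(S,(190,220,5))])
for n,c,z in(("top",T,0),("side",S,0)):
    hsv=cv2.cvtColor(c["img"],cv2.COLOR_BGR2HSV)
    for k,m in(("red",((hsv[...,0]<6)|(hsv[...,0]>174))&(hsv[...,1]>170)&(hsv[...,2]>90)),("yel",(abs(hsv[...,0].astype(int)-22)<5)&(hsv[...,1]>200)&(hsv[...,2]>150)),("green",(abs(hsv[...,0].astype(int)-80)<15)&(hsv[...,1]>30)&(hsv[...,1]<120)&(hsv[...,2]<140))):
        N,_,st,ce=cv2.connectedComponentsWithStats(m.astype(np.uint8))
        print(n,k,[(ce[i].round(1).tolist(),st[i].tolist()) for i in range(1,N) if st[i,4]>14])
E
```

```text
top red [([172.8, 82.1], [149, 62, 49, 36, 718]), ([165.3, 207.9], [163, 205, 6, 7, 33])]
top yel [([220.3, 82.1], [198, 64, 49, 32, 322]), ([319.4, 86.3], [298, 66, 47, 32, 320]), ([282.9, 169.0], [265, 158, 38, 25, 636]), ([211.6, 258.6], [202, 248, 23, 22, 91])]
top green [([414.9, 90.1], [412, 84, 9, 11, 19]), ([107.0, 131.4], [42, 95, 96, 76, 619]), ([94.7, 129.3], [65, 115, 59, 30, 289])]
side red [([119.7, 220.4], [91, 194, 57, 51, 1284]), ([236.2, 254.7], [234, 249, 6, 13, 60])]
side yel [([272.3, 145.5], [268, 142, 9, 8, 35]), ([253.3, 161.0], [247, 156, 15, 12, 63]), ([157.2, 189.5], [127, 170, 50, 42, 649]), ([304.1, 258.4], [294, 251, 23, 11, 45])]
side green [([236.2, 150.9], [232, 147, 9, 9, 15]), ([220.1, 154.0], [216, 150, 7, 8, 23]), ([223.6, 172.6], [215, 157, 19, 29, 85]), ([245.5, 179.8], [235, 173, 22, 15, 122]), ([99.4, 304.1], [62, 282, 77, 45, 269])]
```

View pics/c1.png

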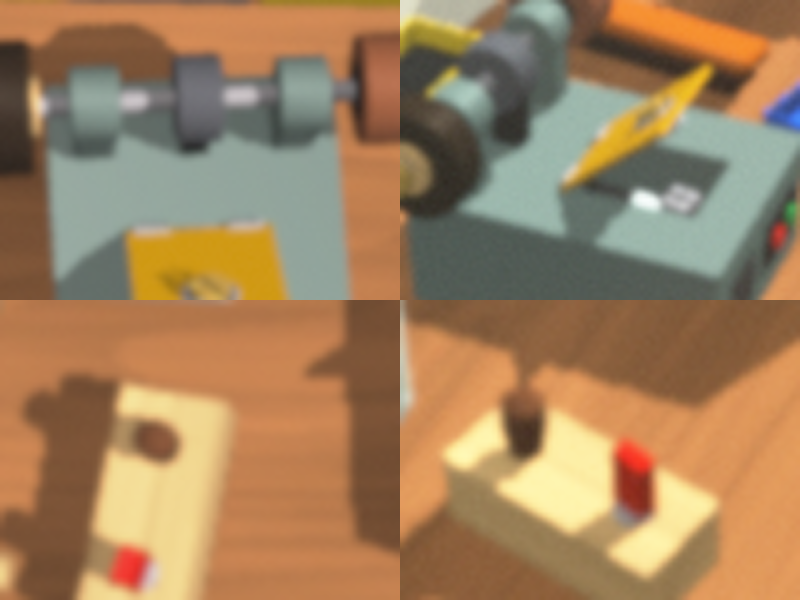

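The composite shows the hatch raised at its front, with its hinge clips in the top view near (269,157) and (294,156). The red handle has its top near (166,208), and the block is yawed slightly. I need a closer crop of the finisher.

```bash
python3 - <<'E'
from h import *
T=cam("top")
def up(u,v,w,h,s): return cv2.resize(T["img"][v:v+h,u:u+w],(w*s,h*s),interpolation=cv2.INTER_CUBIC)
a=up(232,130,100,100,6);b=up(148,165,50,66,4)
b=up(150,165,40,60,5); o=np.zeros((600,800,3),np.uint8);o[:,:600]=a;o[:300,600:]=b;cv2.imwrite("pics/c2.png",o)
E
```

```text
(no output)
```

View pics/c2.png

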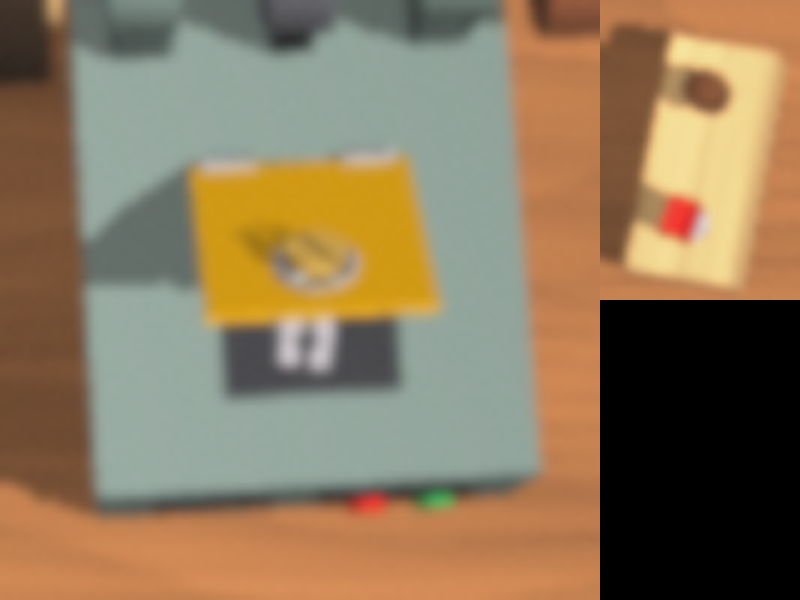

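The crop shows the deck's front corners at crop (95,500) and (540,470), the hinge from (190,165) to (405,157), and the free edge from (207,325) to (438,308). In the right inset the block's top corners are (670,35), (783,50), (745,290) and (625,268).

```bash
python3 - <<'E'
from h import *
T,S=cam("top"),cam("side")
g=lambda x,y:((x+.5)/6-.5+232,(y+.5)/6-.5+130)
b=lambda x,y:((x-600+.5)/5-.5+150,(y+.5)/5-.5+165)
D=[plane(T,g(*p),120) for p in((95,498),(540,470),(503,10),(70,40))]
print("deck",np.round(D,1).tolist(), np.linalg.norm(D[0]-D[1]))
a1=np.arctan2(*(D[0]-D[1])[[1,0]])-np.pi/2
for p,q in((D[3],D[0]),(D[2],D[1])): print("yaw side",np.arctan2(*(p-q)[[1,0]]))
print("yaw front",a1)
H=[plane(T,g(*p),124) for p in((190,165),(405,157))];print("hinge",np.round(H,1).tolist(),np.mean(H,0))
B=[plane(T,b(*p),50) for p in((670,35),(783,50),(745,290),(625,268))]
print("block",np.round(B,1).tolist(),np.mean(B,0),[np.linalg.norm(B[i]-B[i-1]) for i in range(4)])
print("byaw",np.arctan2(*(B[0]-B[3])[[1,0]]),np.arctan2(*(B[1]-B[2])[[1,0]]))
print("red top@96",plane(T,(165.3,207.9),85))
# hatch edge corners at several angles
E=[(207,325),(438,308)]
for a in np.arange(.3,1.2,.1):
    z=120+120*np.sin(a)+5*np.cos(a); P=[plane(T,g(*p),z) for p in E]; m=np.mean(P,0); h=np.mean(H,0)
    print(round(a,1),np.linalg.norm(m[:2]-h[:2]),120*np.cos(a)-5*np.sin(a),np.linalg.norm(P[0]-P[1]),proj(S,P[0]),proj(S,P[1]))
# red pixels both views
for c in(T,S):
    hsv=cv2.cvtColor(c["img"],cv2.COLOR_BGR2HSV);m=((hsv[...,0]<8)|(hsv[...,0]>172))&(hsv[...,1]>150)&(hsv[...,2]>60)
    y0,x0=(195,155) if c is T else (240,225)
    k=np.argwhere(m[y0:y0+25,x0:x0+25])[:,::-1]+[x0,y0]
    r=cv2.minAreaRect(k.astype(np.float32));print(r,len(k),cv2.boxPoints(r).round(1).tolist())
E
```

```text
deck [[460.4, 90.7, 120.0], [479.1, -129.0, 120.0], [713.0, -110.5, 120.0], [692.3, 108.5, 120.0]] 220.5145859156067
yaw side 0.07683917758468216
yaw side 0.07916540449813675
yaw front 0.08495303774858942
hinge [[628.3, 46.9, 124.0], [634.9, -60.8, 124.0]] [631.58592221  -6.97158657 124.        ]
block [[590.9, 358.3, 50.0], [582.9, 286.7, 50.0], [431.1, 303.9, 50.0], [443.1, 379.0, 50.0]] [512.01495614 331.98866716  50.        ] [np.float64(149.21792052214133), np.float64(72.07875558097165), np.float64(152.7899912880614), np.float64(76.08099861338229)]
byaw -0.13944513103150083 -0.11315681320028098
red top@96 [472.50153886 340.71870525  85.        ]
0.3 85.26968243040486 113.16277766176601 112.04188848802143 [264.89738815 168.67891942] [276.64345308 151.3031225 ]
0.4 86.98869545399914 108.58022756880295 111.05970833262998 [265.40986109 166.04112929] [277.09544938 148.86660003]
0.5 88.64111726100157 102.91277973382371 110.12292913384208 [265.90450904 163.49508756] [277.53186308 146.51407686]
0.6 90.2077999855976 96.21706142218622 109.2409108797541 [266.37556663 161.07046963] [277.947
[... 253 characters left out ...]
94.21693718861941 70.6765616443423 107.00829238497852 [267.59161536 154.81124863] [279.02137548 138.48474043]
1.0 95.27083768288915 60.628921780137254 106.4266927986488 [267.91410267 153.15134859] [279.30627401 136.94897198]
1.1 96.16144713725207 49.975497770762075 105.93678572866686 [268.18761661 151.74352324] [279.547953   135.64618192]
((165.0, 208.00001525878906), (5.692099571228027, 6.957010269165039), 18.43494987487793) 41 [[161.1999969482422, 210.39999389648438], [163.39999389648438, 203.8000030517578], [168.8000030517578, 205.60000610351562], [166.60000610351562, 212.1999969482422]]
((236.5, 254.5), (7.0, 13.0), 0.0) 77 [[233.0, 261.0], [233.0, 248.0], [240.0, 248.0], [240.0, 261.0]]
```

The hatch is open about 0.65 rad, with the hinge near (630,-6.5) and the finisher yawed about 0.08. Hole0 is near (473,341). I need the handle yaw, so I'm taking a large zoom of the driver in both views.

```bash
python3 - <<'E'
from h import *
T,S=cam("top"),cam("side")
comp("pics/c3.png",[(T,(155,198,20)),(S,(227,245,20))],400,400)
print(T["img"][202:214,160:173,1:].tolist()) if 0 else None
for n,c,y,x in(("T",T,202,158),("S",S,246,230)):
    I=c["img"][y:y+20,x:x+16].astype(int); print(n);print((I[...,2]-I[...,1]))
P=np.array([473,341,0.])
for z in(5,54,96): print(z,proj(T,P+[0,0,z]),proj(S,P+[0,0,z]))
E
```

```text
T
[[ 37  37  42  38  34  31  28  28  27  27  28  30  28  26  26  26]
 [ 34  34  36  39  45  47  54  56  50  43  38  35  29  26  26  26]
 [ 34  33  33  35  44  69  97 109  99  81  65  49  36  27  26  26]
 [ 32  32  33  35  50  93 140 159 152 135 108  75  48  31  27  26]
 [ 33  32  33  38  63 117 161 178 179 172 145  98  59  35  27  26]
 [ 32  32  34  44  79 136 171 181 184 182 149  98  56  33  26  27]
 [ 34  33  36  52 101 151 177 184 184 175 134  80  40  25  24  27]
 [ 40  37  40  63 117 161 179 185 185 165 117  64  28  21  24  26]
 [ 40  41  46  65 114 155 173 181 180 149  97  50  23  22  25  25]
 [ 32  33  39  55  84 114 134 151 155 126  78  39  24  25  26  25]
 [ 28  27  31  38  50  63  78  96 107  95  61  34  27  28  27  26]
 [ 27  26  26  27  29  32  41  54  64  63  46  31  27  28  26  26]
 [ 27  26  26  24  24  24  27  34  39  41  35  28  27  27  27  25]
 [ 27  26  26  24  24  23  26  27  32  32  30  26  26  27  26  25]
 [ 28  27  26  24  24  23  25  28  31  31  28  26  26  26  26  24]
 [ 30  28  26  25  23  24  26  29  32  31  28  27  27  27  26  25]
 [ 37  35  30  28  27  26 
[... 1061 characters left out ...]
5  75  93 101 100  95  90  81  76  59  26  15  13  13]
 [ 15  25  52  67  84  96  97  94  87  83  75  62  27  18  14  13]
 [ 13  24  44  50  67  88  96  93  87  83  74  60  28  18  17  16]
 [ 18  25  36  30  44  64  84  89  83  76  67  55  28  20  16  16]
 [ 29  37  27  19  22  37  57  70  70  57  53  46  26  19  16  17]
 [ 38  34  27  18  14  17  29  44  45  39  41  34  23  18  18  16]
 [ 34  33  30  24  16  15  19  30  35  37  31  24  21  19  19  17]
 [ 32  32  33  30  26  25  28  36  34  25  20  19  18  19  19  20]]
5 [169.8357921  210.33577225] [238.05369884 273.08925796]
54 [167.06888762 208.77823071] [237.6718308  261.50299086]
96 [164.53718468 207.35308845] [237.32758377 251.05818339]
```

View pics/c3.png

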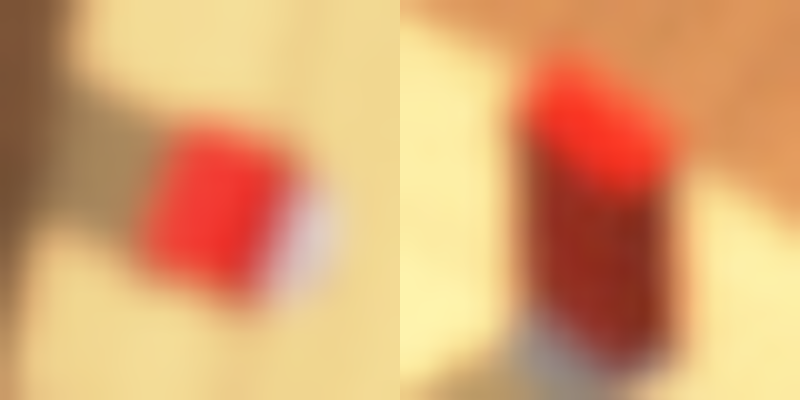

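The left inset shows the handle's long axis close to the block's axis: its left edge runs from (164,204.3) to (162,210.8). The right inset shows the top face stretched from (234.5,248) to (241,252).

```bash
python3 - <<'E'
from h import *
T,S=cam("top"),cam("side")
a=lambda p:np.array(p)/20-.5+[155,198]
s=lambda p:(np.array(p)-[400,0])/20-.5+[227,245]
for c,p,q in((T,a((185,120)),a((137,250))),(S,s((568,50)),s((685,140))),(S,s((530,120)),s((620,195)))):
    d=plane(c,p,96)-plane(c,q,96);print(np.linalg.norm(d),np.arctan(d[1]/d[0]),plane(c,p,96),plane(c,q,96))
for yaw in(-.16,-.16+np.pi):   # IK joint6 for tool y along block y
    print(robot.inverse_kinematics([473,341,58],[np.pi,0,yaw]))
for yaw in np.arange(-3,3.2,.75): print(round(yaw,2),np.round(robot.inverse_kinematics([545,-13,190],[np.pi,0,yaw]),2))
E
```

```text
20.81253811527306 -0.30542050809696714 [484.63011391 343.9410962   96.        ] [464.78076773 350.19930671  96.        ]
23.59821054406017 -0.3095676918846868 [486.43317618 330.8871789   96.        ] [463.95669807 338.07630074  96.        ]
18.762159825398577 -0.3415701451006326 [484.46250745 344.70768595  96.        ] [466.78423984 350.99238925  96.        ]
[ 4.33455311e-01  4.67495742e-01  1.65320174e+00 -4.44089210e-16
  1.02089518e+00  2.16425164e+00]
[ 0.43345531  0.46749574  1.65320174  0.          1.02089518 -0.97734102]
-3.0 [-0.23  0.27  1.59  0.    1.28 -1.94]
-2.25 [-0.23  0.27  1.59  0.    1.28 -2.69]
-1.5 [-0.23  0.27  1.59 -0.    1.28  2.84]
-0.75 [-0.23  0.27  1.59 -0.    1.28  2.09]
0.0 [-0.23  0.27  1.59 -0.    1.28  1.34]
0.75 [-0.23  0.27  1.59 -0.    1.28  0.59]
1.5 [-0.23  0.27  1.59  0.    1.28 -0.16]
2.25 [-0.23  0.27  1.59  0.    1.28 -0.91]
3.0 [-0.23  0.27  1.59  0.    1.28 -1.66]
```

Handle yaw is about -0.31 and its centre about (474,341). Now I'll shut the hatch by following its arc with the half-open fingers straddling the stud.

```bash
cat >> h.py <<'E'
FY=.08; HX=np.array([630,-6.5]); u=np.array([np.cos(FY),np.sin(FY)]); STUD=HX-85*u
dn=lambda y:[np.pi,0,(y+np.pi)%(2*np.pi)-np.pi]
F=lambda: np.round(robot.current_contact_force(),1).tolist()
E
python3 - <<'E'
from h import *
print(F())
robot.move_gripper(60/93)
def P(a,dz=0):
    xh=101*np.cos(a); return [*(HX-xh*u),120+(xh+7.5)*np.tan(a)+5/np.cos(a)+dz]
robot.move_ptp(P(.75,60),dn(FY+np.pi)); robot.move_linear(P(.75,4))
for a in np.arange(.65,.04,-.1):
    s=robot.move_linear(P(a),speed=80,f_stop=15); print(round(a,2),s,F())
    if s: break
s=robot.move_linear(P(0,-3),speed=12,f_stop=8); print(s,F(),robot.current_tcp_pos())
p=robot.current_tcp_pos(); robot.move_linear([*p[:2],p[2]+100],speed=200)
p=robot.current_tcp_pos(); robot.move_ptp([474,341,160],dn(-.31+np.pi))
T,S=cam("top"),cam("side")
def up(c,u,v,w,h,s): return cv2.resize(c["img"][v:v+h,u:u+w],(w*s,h*s),interpolation=cv2.INTER_CUBIC)
cv2.imwrite("pics/c4.png",np.hstack([up(T,260,150,50,60,8),up(S,235,150,50,60,8)])); print(robot.current_t())
E
```

```text
[-0.2, -0.5, 0.1]
0.65 False [-0.2, 0.8, -0.1]
0.55 False [-0.2, -0.1, -0.3]
0.45 False [-0.1, -0.2, 0.2]
0.35 False [0.6, 0.6, -0.1]
0.25 False [0.4, -0.4, -0.1]
0.15 False [0.1, 0.4, -0.6]
0.05 False [0.1, -0.3, -1.0]
True [-1.1, -0.2, 6.4] [529.52942548 -14.65522889 124.69183273]
8.9417
```

View pics/c4.png

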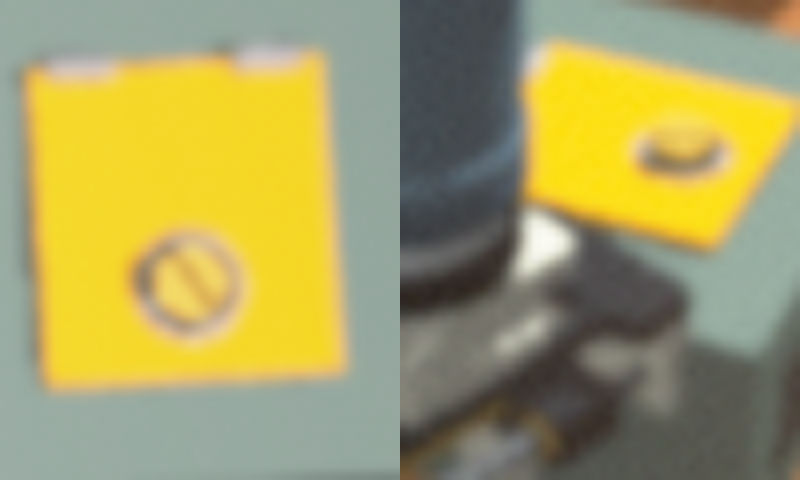

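The hatch is now flat (contact at z≈124.7). The stud is centred at crop (192,284) in the left image, with the slot running from (175,258) to (212,308). Next I'll compute the stud position and slot yaw, then grip the driver.

```bash
python3 - <<'E'
from h import *
T=cam("top")
g=lambda x,y:((x+.5)/8-.5+260,(y+.5)/8-.5+150)
a,b=plane(T,g(175,258),134),plane(T,g(212,308),134)
print("slot",a,b,(a+b)/2,np.arctan((a-b)[1]/(a-b)[0]),"rim",plane(T,g(190,285),128),"exp",STUD)
e=[plane(T,g(*p),125) for p in((25,66),(327,52),(347,374),(45,388))];m=np.mean(e,0);print("hatch",np.round(e,1).tolist(),m, "yaws",np.arctan2(*(e[0]-e[3])[[1,0]]),np.arctan2(*(e[1]-e[2])[[1,0]]),"stud",m[:2]-25*u)
robot.move_gripper(.6)
robot.move_linear([474,341,58],speed=120,f_stop=8); print(robot.current_tcp_pos(),F())
robot.move_gripper(0); print("w",robot.current_gripper_width()*93,robot.current_finger_force(),F(),np.round(robot.current_ft_torque(),2))
E
```

```text
slot [552.59757831  -7.94896717 134.        ] [534.20464452 -21.82856054 134.        ] [543.40111141 -14.88876386 134.        ] 0.6464485057046796 rim [543.56783996 -14.06931658 128.        ] exp [545.27185496 -13.29274899]
hatch [[625.8, 48.5, 125.0], [633.8, -64.8, 125.0], [511.9, -72.9, 125.0], [504.2, 39.0, 125.0]] [568.93963204 -12.53548454 125.        ] yaws 0.07846625187245636 0.06658752205000477 stud [544.01958938 -14.53335189]
[474.57417836 341.30914516  58.6961002 ] [-0.1, -0.5, 0.4]
w 13.60630070070658 30.000106394290924 [0.2, -0.4, 0.8] [ 0.05 -0.02  0.03]
```

The flats are gripped (13.6 mm). The stud is at (544,-14.5) with slot yaw 0.646. I'll lift the driver, carry it over the stud and look.

```bash
python3 - <<'E'
from h import *
p=robot.current_tcp_pos(); robot.move_linear([*p[:2],215],speed=200)
robot.move_ptp([544,-14.5,215],dn(.646-np.pi)); robot.move_linear([544,-14.5,197],speed=60)
print(np.round(robot.current_qpos(),2),robot.current_eef_rot(),F(),robot.current_gripper_width()*93,robot.current_t())
T,S=cam("top"),cam("side")
print(proj(S,[544,-14.5,143]),proj(T,[544,-14.5,143]),proj(S,[544,-14.5,135]))
def up(c,u,v,w,h,s): return cv2.resize(c["img"][v:v+h,u:u+w],(w*s,h*s),interpolation=cv2.INTER_CUBIC)
cv2.imwrite("pics/c5.png",np.hstack([up(T,258,150,50,60,8),up(S,250,135,40,48,10)])); 
E
```

```text
[-0.23  0.26  1.58  0.    1.3  -2.45] [ 3.14057198e+00 -8.04377685e-04 -2.49517484e+00] [0.4, 0.1, -0.3] 13.80655716320544 13.8833
[271.2177821  164.70289686] [283.8604495 184.2528719] [271.14696007 166.68119435]
```

View pics/c5.png

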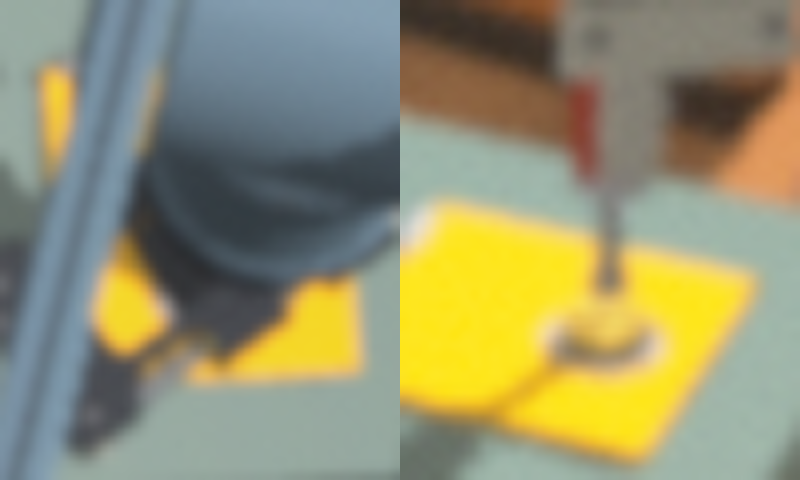

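The side view shows the tip at about (270,163.5), directly over the stud head at about (269.5,166.5), so it's aligned. Now I'll descend gently.

```bash
python3 - <<'E'
from h import *
print(F())
s=robot.move_linear([544,-14.5,180],speed=12,f_stop=3.0)
print(s,robot.current_tcp_pos(),F(),np.round(robot.current_ft_torque(),3),robot.current_t())
E
```

```text
[0.4, -0.1, -0.5]
True [544.51741575 -14.99166628 182.58744377] [0.8, -0.0, 2.7] [-0.016 -0.098 -0.026] 15.0833
```

The blade is in the slot: it stopped at 182.6, against 188.7 on top of the head. Now I'll press lightly and turn clockwise in small steps, tracking force and height.

```bash
cat >> h.py <<'E'
def fz(n=3): return np.mean([robot.current_contact_force()[2] for _ in range(n)])
def mz(): return np.round([robot.current_tcp_pos()[2],fz(),robot.current_ft_torque()[2],robot.current_gripper_width()*93],2).tolist()
class W:  # commanded stud-tool state
    def __init__(s,z,yaw,xy=(544,-14.5)): s.z,s.yaw,s.xy=z,yaw,xy
    def go(s,speed=20,**k): return robot.move_linear([*s.xy,s.z],dn(s.yaw),speed=speed,**k)
E
python3 - <<'E'
from h import *
w=W(182.3,.646-np.pi)
def press(t):
    for _ in range(30):
        if fz()>=t: break
        w.z-=.25; w.go(5)
        if w.z<172: break
press(7.5); print(w.z,mz())
z0=w.z
for i in range(30):
    w.yaw-=.06; t0=robot.current_t(); w.go(); press(7); m=mz(); print(i,round(w.yaw+np.pi,3),round(w.z,2),m,round(robot.current_t()-t0,2))
    if w.z<z0-3 or abs(m[2])>.15 or robot.current_t()>35: break
E
```

```text
180.8 [181.8, 8.4, -0.01, 13.68]
0 0.586 180.8 [181.74, 8.96, 0.03, 13.83] 0.25
1 0.526 180.8 [181.77, 8.41, 0.07, 13.91] 0.25
2 0.466 180.8 [181.76, 8.75, 0.09, 13.68] 0.25
3 0.406 180.8 [181.78, 8.57, 0.03, 13.78] 0.25
4 0.346 180.8 [181.78, 8.44, 0.09, 13.76] 0.25
5 0.286 180.8 [181.77, 9.16, 0.03, 13.98] 0.25
6 0.226 180.8 [181.74, 10.07, 0.07, 13.63] 0.25
7 0.166 180.8 [181.73, 8.81, 0.04, 13.91] 0.25
8 0.106 180.8 [181.73, 9.14, 0.05, 13.9] 0.25
9 0.046 180.8 [181.7, 8.72, 0.04, 13.5] 0.25
10 -0.014 180.8 [181.69, 8.58, 0.0, 13.98] 0.25
11 -0.074 180.8 [181.61, 8.56, 0.02, 13.71] 0.25
12 -0.134 180.8 [181.49, 8.06, 0.03, 13.88] 0.25
13 -0.194 177.3 [177.68, 7.25, -0.0, 13.71] 3.75
```

It dropped through at yaw ≈ -0.19. Now I'll press to the bottom, start the turn, ease off and turn on.

```bash
python3 - <<'E'
from h import *
w=W(168,-.194-np.pi)
s=w.go(10,f_stop=7.5); print(s,mz(),robot.current_t())
z=robot.current_tcp_pos()[2]; f=fz()
w.z=z-.11*f+.0   # hold about here allowing for arm give
w.go(10); print("hold",w.z,mz())
for i in range(12):
    w.yaw-=.06; w.go(); m=mz(); print(i,round(w.yaw+np.pi,3),m)
    if abs(m[2])>.12: break
print(robot.current_t())
E
```

```text
True [170.67, 8.83, 0.01, 13.92] 24.375
hold 169.70354154272852 [170.55, 10.02, -0.01, 13.7]
0 -0.254 [170.52, 9.58, 0.04, 13.81]
1 -0.314 [170.54, 10.23, -0.02, 13.74]
2 -0.374 [170.52, 9.29, 0.01, 14.18]
3 -0.434 [170.54, 9.57, 0.04, 14.06]
4 -0.494 [170.59, 9.61, 0.02, 13.7]
5 -0.554 [170.59, 9.52, 0.02, 13.65]
6 -0.614 [170.6, 9.11, 0.02, 13.62]
7 -0.674 [170.63, 9.89, 0.06, 13.63]
8 -0.734 [170.64, 9.59, 0.01, 13.8]
9 -0.794 [170.67, 10.39, 0.07, 13.92]
10 -0.854 [170.74, 9.47, 0.02, 13.8]
11 -0.914 [170.74, 9.79, 0.0, 13.76]
27.725
```

It's under the catch and turning freely. I'll ease off and continue to the pocket.

```bash
python3 - <<'E'
from h import *
w=W(169.7,-.914-np.pi)
for i in range(5): w.yaw-=.08; w.go()
print(mz())
while fz()>3 and w.z<174.5: w.z+=.4; w.go(8); print("ease",round(w.z,2),mz())
b=fz()
for i in range(14):
    w.yaw-=.05; w.go(); m=mz(); print(i,round(w.yaw+np.pi,3),m)
    if abs(m[2])>.12 or m[1]>b+4: break
print(robot.current_t(),w.z,w.yaw,np.round(robot.current_qpos(),2))
E
```

```text
[171.04, 9.83, 0.04, 14.0]
ease 170.1 [171.4, 8.56, 0.04, 13.69]
ease 170.5 [171.76, 8.27, 0.01, 13.96]
ease 170.9 [172.14, 8.64, 0.02, 13.59]
ease 171.3 [172.51, 8.65, 0.01, 13.42]
ease 171.7 [172.84, 8.87, 0.03, 13.86]
ease 172.1 [172.93, 6.45, 0.03, 13.64]
ease 172.5 [172.96, 3.75, 0.03, 13.97]
ease 172.9 [173.05, 2.58, 0.05, 13.83]
0 -1.364 [173.08, 3.44, 0.03, 13.93]
1 -1.414 [173.08, 2.38, 0.03, 14.17]
2 -1.464 [173.12, 2.33, 0.04, 13.97]
3 -1.514 [173.15, 1.83, 0.15, 13.69]
31.975 172.90000000000003 -4.6555926535897925 [-0.23  0.28  1.62  0.01  1.24 -0.29]
```

```bash
python3 - <<'E'
from h import *
w=W(172.9,-1.514-np.pi)
def tq():
    r=[]
    for _ in range(6): r.append(robot.current_ft_torque()[2]); robot.sleep(.02)
    return round(np.mean(r),3)
print(tq(),mz())
for i in range(12):
    w.yaw-=.04; w.go(); m=mz();t=tq(); print(i,round(w.yaw+np.pi,3),m,t)
    if t>.13 or m[1]>6.5: break
print(robot.current_t())
E
```

```text
0.088 [173.17, 2.31, 0.07, 13.63]
0 -1.554 [173.17, 2.77, 0.04, 13.52] 0.068
1 -1.594 [173.23, 2.53, 0.09, 14.03] 0.053
2 -1.634 [173.34, 3.12, 0.08, 13.8] 0.057
3 -1.674 [173.43, 2.57, 0.06, 13.87] 0.051
4 -1.714 [173.76, 8.15, 0.08, 13.53] 0.032
33.825
```

The force jumped at -1.714, which fits the stud springing up against the blade. I'll raise slowly: force should vanish at depth ≈7.5 (z≈175.7).

```bash
python3 - <<'E'
from h import *
w=W(172.9,-1.714-np.pi)
for i in range(8): w.z+=.5; w.go(10); print(round(w.z,2),mz())
w.z=200; w.go(60)
p=robot.current_tcp_pos(); robot.move_linear([p[0]-60,p[1]+200,215],speed=250)
T,S=cam("top"),cam("side")
def up(c,u,v,w,h,s): return cv2.resize(c["img"][v:v+h,u:u+w],(w*s,h*s),interpolation=cv2.INTER_CUBIC)
cv2.imwrite("pics/c6.png",np.hstack([up(T,258,150,50,60,8),up(S,245,140,50,60,8)])); print(robot.current_t(),robot.current_gripper_width()*93)
E
```

```text
173.4 [174.56, 7.8, 0.01, 13.9]
173.9 [175.03, 5.57, 0.07, 14.01]
174.4 [175.39, 5.73, 0.04, 13.88]
174.9 [175.51, 4.1, 0.02, 14.26]
175.4 [175.58, 1.07, 0.03, 14.02]
175.9 [175.65, -1.37, 0.07, 13.85]
176.4 [175.74, -3.66, 0.1, 13.95]
176.9 [176.09, -3.34, 0.06, 13.93]
37.45 13.741103502847226
```

View pics/c6.png

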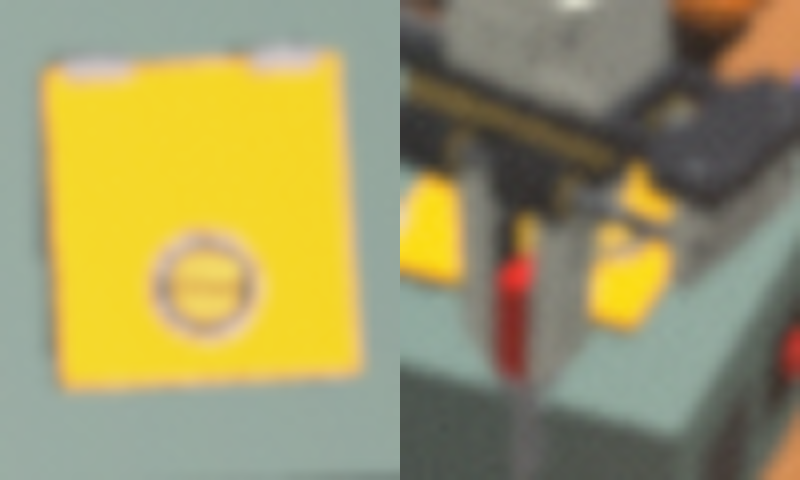

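The top view shows the stud concentric with its rim, with the slot turned to run along the finisher's y. It's locked: contact ended at depth ≈7.5. Now I'll hover the driver over its hole and check the tip.

```bash
python3 - <<'E'
from h import *
robot.move_ptp([474,341,200],dn(-.31+np.pi)); robot.move_linear([474.3,341.2,114],speed=150)
T,S=cam("top"),cam("side")
print(proj(S,[474,341,60]),proj(T,[474,341,60]),proj(S,[473,341,50]),F(),robot.current_t())
comp("pics/c7.png",[(T,(146,185,8)),(S,(214,232,8))],400,400)
E
```

```text
[237.31070476 259.91459651] [166.73210536 208.25855055] [237.70378079 262.47238616] [0.4, -0.3, -0.0] 39.3167
```

View pics/c7.png

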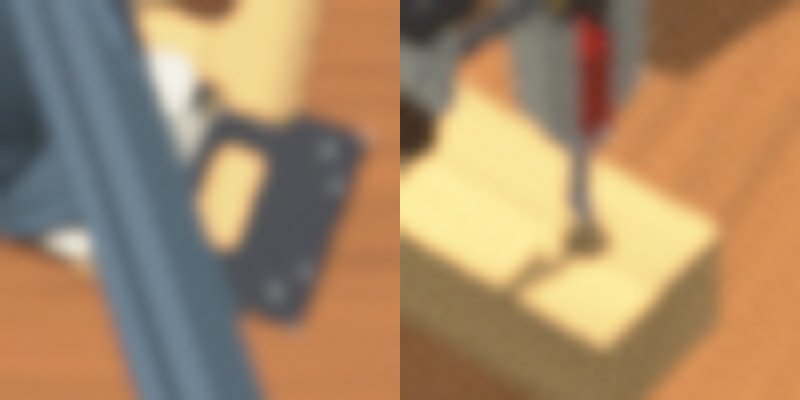

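The side view shows the tip at about (236.4,258.4), over the hole at about (236.6,261.5), so it's aligned. I'll lower it with a force stop.

```bash
python3 - <<'E'
from h import *
s=robot.move_linear([474.3,341.2,66],speed=50,f_stop=4); print(s,robot.current_tcp_pos(),F())
if not s:
    s=robot.move_linear([474.3,341.2,57],speed=12,f_stop=3); print(s,robot.current_tcp_pos(),F(),robot.current_t())
E
```

```text
False [474.57661133 341.3348909   66.3461923 ] [-0.2, 0.2, -1.1]
True [474.17398735 341.16369411  58.06450503] [-0.3, -0.6, 4.5] 41.0583
```

Seated at the original height. I'll release, retreat and verify.

```bash
python3 - <<'E'
from h import *
robot.move_gripper(.45); robot.move_linear([474.3,341.2,220],speed=150)
robot.move_ptp([260,330,300],dn(-.31+np.pi)); robot.sleep(.3)
T,S=cam("top"),cam("side")
comp("pics/c8.png",[(T,(146,165,5)),(S,(200,225,5)),(T,(250,145,5)),(S,(230,130,5))],400,300); print(F(),robot.current_t())
E
```

```text
[0.3, 1.0, -0.2] 44.275
```

View pics/c8.png

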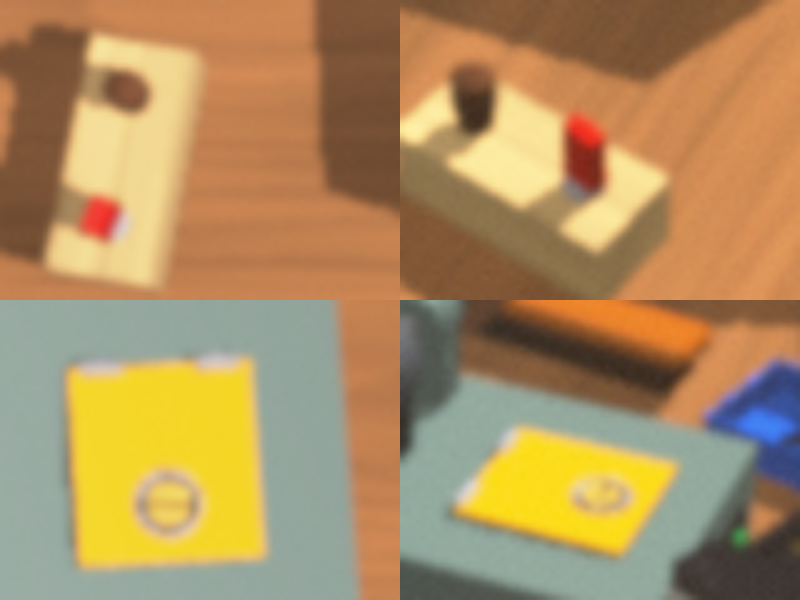

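The driver stands upright in its hole (top-left inset at (100,218)). The hatch is shut, and the stud is flush in its rim (bottom-right inset at (600,493)).

```bash
python3 -c "
from bench import robot
print(robot.hand_in())"
```

```text
the job is handed in; nothing more can be done
None
```

The hatch is shut, the stud is locked flush with its rim, the driver is back upright in its hole, and the job was handed in at about 44 s of the 72 s allowed.

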